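Dispense two dowels with the pedal and ease the lid shut

TASK

Press the red pedal of the dowel dispenser all the way down with the fingertips, so that its blue lid swings fully open and both dowels roll out into the catch tray. Then let the pedal up slowly, easing the lid down until it is shut, without letting it drop or slam. Work the pedal only: do not touch the lid or the dowels, and leave everything else on the bench where it is.

Things in the scene. Friction and masses are not known exactly. Their poses are not given: they have to be found in the camera images.
- dispenser: the dowel dispenser, fixed to the bench: a plywood hopper under a blue lid, a wooden catch tray at its -y end and a red pedal at its +y end. Base board 130 mm (x) by 360 mm (y), 12 mm thick, from y = -215 to +145 mm; hopper 155 mm long and 96 mm wide about the origin, 105 mm high. Origin on the bench surface under the hopper's middle; z up, y from tray to pedal. It stands anywhere within some decimetres, turned up to about 20 degrees
- pedal (a joint): angle of the pedal, rad: 0 released (its pad tilted up 0.23 rad), 0.46 fully down at a hard stop (pad tilted down 0.23 rad). It turns about the dispenser's x axis, its pivot at y = +110 mm, z = 95 mm in the dispenser's frame. It is linked to the lid (lid angle = 2.2 x pedal angle). The lid's weight and a weak spring push it back up: about 3 to 6 N at the pad; let go, it flies up and the lid slams
- pedal_pad (a point): centre of the top face of the red pedal pad, which moves with the pedal. The pad is 84 mm wide (dispenser x), 50 mm along the pedal (y), 10 mm thick with thin black ribs; it lies 108 mm (level) from the pivot and its top goes down about 49 mm in full travel, from about 127 to 78 mm above the bench. The point's axes are parallel to the dispenser's while the pedal is released (y points away from the lid). Free space above and beyond; bench below
- lid (a joint): angle of the blue lid, rad: 0 shut, 1.01 fully open (upright-ish). Hinged about the dispenser's x axis at y = +80 mm, z = 110 mm in its frame; it is raised by the pedal only. Coming down, it counts as dropped if it turns faster than 2.5 rad/s (about 120 mm/s at the pedal pad) in the lower part of its swing
- lid_edge (a point): middle of the lid's free edge (aluminium strip), 155 mm from the hinge. A lip hangs 58 mm down from this edge into the hopper and holds the dowels back. At full opening the edge is about 245 mm above the bench, still 80 mm on the tray side of the hinge
- dowel_a_center (a point): centre of the pale wooden dowel, 28 mm diameter, 60 mm long, lying across the sloping chute next to the lip; rolls to the tray by itself once the lid is up
- dowel_b_center (a point): centre of the dark wooden dowel, same size, behind the pale one
- tray (a point): middle of the catch tray's floor, 23 mm above the bench; inside about 100 mm (dispenser x) by 130 mm (y), rim 58 mm above the bench. The floor slopes slightly to the far end, where the dowels come to rest within about a second of opening
- sanding_block: loose cork sanding block, 50 x 80 x 30 mm, beside the pedal on its far side; origin at the centre of its underside; leave alone
- offcut: loose brown wood offcut, 50 x 90 x 22 mm, beside the pedal on its near side; origin at the centre of its underside; leave alone
- mallet: loose joiner's mallet lying on the left of the bench, head 75 x 130 x 65 mm, handle 26 mm thick, 280 mm long in all along its x axis; origin on the bench between head and handle end, with the head's centre 130 mm along +x; leave alone
- chisel: loose chisel with a red handle, 240 mm long, 26 mm thick, lying at the right; origin under its middle; leave alone
- glue: loose white bottle with orange cap, 56 mm wide, 150 mm tall, standing at the right; origin at the centre of its base; leave alone
- tape: loose yellow ring of tape, 90 mm across, 24 mm high, lying at the left; origin at the centre of its underside; leave alone
- corner_joint: loose L-shaped wooden corner sample, legs 100 mm (along x) and 98 mm, 70 mm high, at the right nearer the robot; origin under the middle of the long leg; leave alone

How it is judged:
By the outcome, as a careful person would: the job done as asked, in the order asked, and still so for the second after the job is handed in, with the robot touching nothing.
It also fails if it takes over 38 s, if anything falls off the work surface, if the arm or the gripper's body presses on something with over 40 N, if the wrist force passes 120 N, or if a joint passes its speed limit or range.

ROBOT

A 6-joint arm with a two-finger parallel gripper is mounted at the origin on the work surface. World frame = base frame: x ahead of the robot, y to its left, z up, the work surface at z = 0. Lengths are in mm, angles in rad, forces in N, time in s.
With the tool pointing down it reaches from about 350 to 875 mm from the base axis. Payload 4.2 kg.
Tool frame: the origin (TCP) lies midway between the tips of the shut fingers; the grasp point (between the pads) lies 19 mm behind it (arm.grip_point_offset is the z of the grasp point in the tool frame, in mm); z points along the fingers, x is the direction in which the jaws open and shut, and the axes are right-handed (so a half turn about z gives the same grasp; the last joint's range is limited). The gripper opens to 85 mm and grips with 20 to 120 N. Pads are 22 mm wide; open, the fingers measure 114 mm over their backs; the gripper's body (76 mm by 85 mm) begins 54 mm behind the grasp point. The pads swing forward as they close: fully open they stand 13 mm farther back than shut.
Start: joints at [1.599, 0.385, 0.008, 0, -1.194, -0.259], TCP at [142.941, 608.413, 191.612] pointing down, gripper open.
Joint ranges: [-3.14, 3.14], [-1.21, 2.06], [-1.07, 1.41], [-3.16, 2.05], [-2.99, -0.16], [-3.1, 3.1]. Speed limits (rad/s): [2.79, 2.79, 3.14, 3.14, 3.14, 3.14].

INTERFACE

Orientations are given as a unit quaternion [x, y, z, w].
In Python, from bench import arm gives the robot as it stands.
- The arm moves only by the shell command python3 -m jog 'ROWS'. ROWS is JSON, a list of rows, each an object of numbers: "hand": the finger opening in mm, from 0 to 85.4; "dx", "dy", "dz": the shift along the tool's x, y, z in mm; "rx", "ry", "rz": the turn, a rotation vector about the tool's x, y, z in rad. A call has 1 to 5 rows; each row shifts and turns the commanded pose from where the row before left it, along the tool's axes as they then stand; what a row does not reach is not made up. A row lasts 1/12 s, in which the tool goes at most 41.7 mm and 7.16 degrees, less where a joint would pass 70% of its speed; a pose out of reach is approached as far as the arm can. A call with a gripper value outside its range is refused whole. The fingers move at their own pace and stop on an object; the grip force is fixed at half the most. Time passes only in rows, so rows that do not move let the fingers close. It gives the time, the measured TCP pose, the force and the opening at its end, in the units of the state.
- arm.read_state(): the state, without advancing time (a new reading comes with each control period).
- arm.get_image(name): name is "scene" or "side" or "wrist"; returns a dict with "img" (384x512x3 uint8, red, green, blue), "depth" (384x512 float32, mm along the optical axis (not along the pixel's ray), 0 where there is no reading), "intrinsics" (3x3 intrinsics, pixels), "R" (3x3) and "t" (3): a world point X has camera coordinates R X + t; the wrist camera has in their place "T_tool_cam" (4x4, takes a point from camera to tool coordinates, whose origin is the TCP and whose axes are the tool frame's). Camera axes: x right, y down, z forward; pixel columns grow to the right and rows downward; lengths in mm; the calibration is good to about 2 mm. The wrist camera is an equidistant fisheye: a pixel r from the principal point sees the ray r / f radians off the axis. A picture is of the moment at which its call begins: read the wrist's pose just before it.
- arm.job_done(): hands the job in, once; it reports no verdict.
The state is a dict: "clock": time; "joints": joint angles; "joint_vel": joint speeds; "joint_efforts": joint torques, N m; "position": TCP position; "ee_rot": TCP orientation; "contact_force": force on the tool from outside, world axes, zero at the start; "wrist_torque": the same for the moment, N m; "gripper_width": finger opening in mm.
Only numpy, scipy, OpenCV 4.12 (cv2) and the standard library are available. Lean on these libraries where they do the work, as an engineer would, in place of code of your own. Each camera call takes 0.05 s, during which the arm holds its last target.

## Working session

There is one attempt and no reset: what is moved stays moved. The work goes in short steps, Python scripts to look and compute and a shell command to move; the robot and the scene stay as the last step left them, time stands still between calls to the robot, and variables do not carry over. Pictures are saved under pics/ and viewed, and the job is handed in when it is done.

```bash
ls; mkdir -p pics; python3 - <<'E'
from bench import arm
import cv2
s=arm.read_state(); print(s)
for n in ["scene","side","wrist"]:
    d=arm.get_image(n)
    cv2.imwrite(f"pics/{n}0.png",d["img"][:,:,::-1])
    print(n,d["intrinsics"],d.get("R"),d.get("t"),d.get("T_tool_cam"))
E
```

```text
pics
{'clock': 0.0, 'joints': array([ 1.59860961e+00,  3.85531554e-01,  6.63369217e-03, -5.03509228e-04,
       -1.19400959e+00, -2.58617894e-01]), 'joint_vel': array([ 9.36540484e-06,  1.40612833e-03,  1.03671624e-03, -2.44330811e-03,
       -1.27718762e-03, -7.66027666e-05]), 'joint_efforts': array([ 1.03839304e-04, -3.92295456e+01,  1.88403153e+01,  4.18622822e+00,
       -4.56881564e-03, -4.75783082e-06]), 'position': array([142.79509918, 607.77867524, 190.53918507]), 'ee_rot': array([-6.20909577e-01,  7.83881451e-01, -7.05133370e-04, -8.19605715e-04]), 'contact_force': array([ 0.8188122 , -0.09264758,  0.90601188]), 'wrist_torque': array([ 0.02963904, -0.00725547, -0.0328403 ]), 'gripper_width': 85.42567681183351}
scene [[473.3827824    0.         251.76268643]
 [  0.         473.3827824  189.64110696]
 [  0.           0.           1.        ]] [[-0.65426681  0.75612583  0.01444517]
 [ 0.61586358  0.54379066 -0.57009102]
 [-0.4389157  -0.36409538 -0.82145454]] [ 328.81727095 -239.45873388 1812.98257299] None
side [[360.55220817   0.         255.54560704]
 [  0.         360.55220817 188.29271379]
 [  0.           0.           1.        ]] [[ 0.9998127  -0.0185726   0.00544306]
 [-0.0046137  -0.50185526 -0.86493931]
 [ 0.01879581  0.86475219 -0.50184695]] [-495.44569952   90.46137787 1303.34911117] None
wrist [[297.31863964   0.         256.08779811]
 [  0.         297.31863964 194.99443474]
 [  0.           0.           1.        ]] None None [[ 9.99998793e-01 -1.53429791e-03 -2.43851766e-04  3.42105135e-01]
 [ 1.53730020e-03  9.54623062e-01  2.97812772e-01 -7.42495516e+01]
 [-2.24146994e-04 -2.97812787e-01  9.54624268e-01 -1.83193909e+02]
 [ 0.00000000e+00  0.00000000e+00  0.00000000e+00  1.00000000e+00]]
```

View pics/scene0.png

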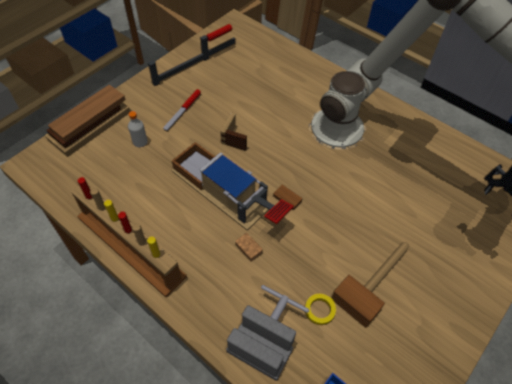

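View pics/side0.png

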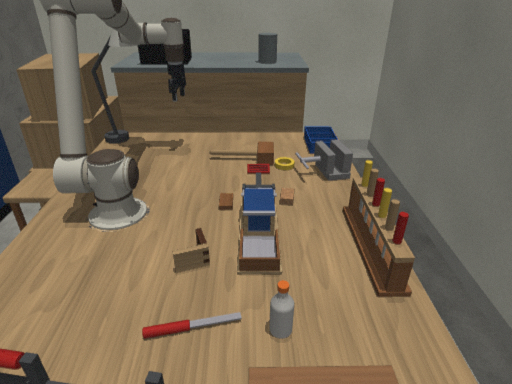

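View pics/wrist0.png

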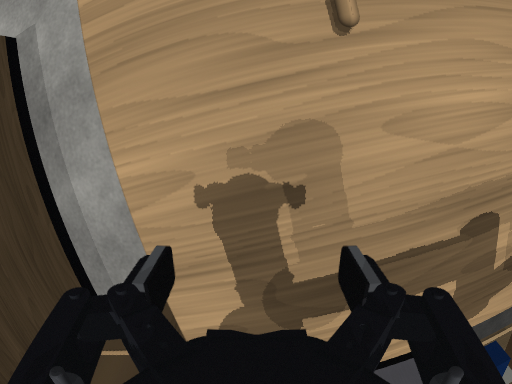

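The dispenser shows in the scene view with its pad near (280,210) and lid near (230,180). In the side view the pad is near (259,169) and the lid near (260,200). Next I segment both views by colour and turn depth into world points.

```bash
cat > h.py <<'E'
import numpy as np, cv2
from bench import arm
def cloud(d):
    K=d["intrinsics"];z=d["depth"].astype(float);v,u=np.indices(z.shape)
    P=np.stack([(u-K[0,2])/K[0,0]*z,(v-K[1,2])/K[1,1]*z,z],-1)
    return (P-d["t"])@d["R"]
def masks(img):
    h=cv2.cvtColor(img,cv2.COLOR_RGB2HSV);H,S,V=h[...,0],h[...,1],h[...,2]
    return {"red":((H<6)|(H>172))&(S>170)&(V>60),"blue":(H>100)&(H<125)&(S>130)&(V>40)}
E
python3 - <<'E'
from h import *
for n,win in [("scene",(150,240,170,320)),("side",(155,260,225,300))]:
    d=arm.get_image(n);X=cloud(d);m=masks(d["img"])
    r0,r1,c0,c1=win
    im=d["img"][r0:r1,c0:c1,::-1];cv2.imwrite(f"pics/{n}c.png",cv2.resize(im,None,fx=5,fy=5,interpolation=cv2.INTER_CUBIC))
    for k in m:
        w=np.zeros(X.shape[:2],bool);w[r0:r1,c0:c1]=1
        mm=m[k]&w&(d["depth"]>0);P=X[mm]
        v,u=np.nonzero(mm)
        print(n,k,len(P),"px",u.min(),u.max(),v.min(),v.max(),"med",np.median(P,0).round(1),"p5",np.percentile(P,5,0).round(),"p95",np.percentile(P,95,0).round())
        c=P[P[:,2]>np.percentile(P[:,2],20)]; 
        rect=cv2.minAreaRect(P[:,:2].astype(np.float32)); print(rect)
        A=P-P.mean(0);u_,s_,vt=np.linalg.svd(A,full_matrices=False);print("pca",vt.round(3).tolist(),(s_/np.sqrt(len(P))).round(1))
E
```

```text
scene red 352 px 265 292 199 223 med [513.3 113.2 126.6] p5 [473.  91. 120.] p95 [549. 134. 133.]
((482.7813720703125, 112.87873840332031), (49.82101058959961, 139.06143188476562), 88.98357391357422)
pca [[0.999, -0.004, 0.053], [0.01, -0.966, -0.258], [-0.052, -0.258, 0.965]] [25.  14.5  6.1]
scene blue 1059 px 203 254 156 196 med [509.2 -94.9 116.1] p5 [ 466. -162.  112.] p95 [551. -32. 121.]
((507.4169921875, -97.73648834228516), (148.9521942138672, 97.68163299560547), 89.36593627929688)
pca [[-0.001, -1.0, -0.002], [-1.0, 0.001, -0.001], [0.001, 0.002, -1.0]] [42.  27.3  2.8]
side red 126 px 248 268 164 172 med [504.3 105.8 124.9] p5 [469.  88. 120.] p95 [543. 133. 132.]
((505.6865234375, 110.5303955078125), (51.93775939941406, 75.4466781616211), 87.54438018798828)
pca [[1.0, -0.03, -0.002], [0.03, 0.974, 0.227], [0.005, 0.227, -0.974]] [24.5 15.9  1.6]
side blue 879 px 244 273 189 229 med [ 502.3 -123.1  115.8] p5 [ 462. -180.   65.] p95 [543. -38. 118.]
((501.9083557128906, -104.71275329589844), (157.309326171875, 95.35395050048828), 87.14251708984375)
pca [[0.018, 0.968, 0.251], [-1.0, 0.018, 0.005], [0.001, -0.251, 0.968]] [50.8 25.2 12.4]
```

View pics/scenec.png

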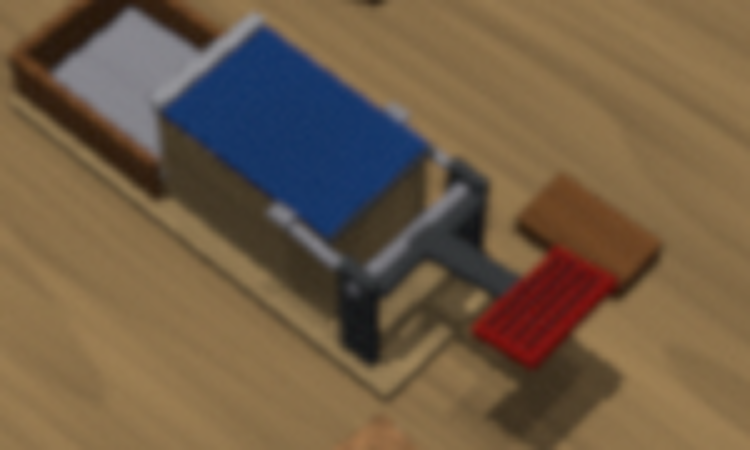

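View pics/sidec.png

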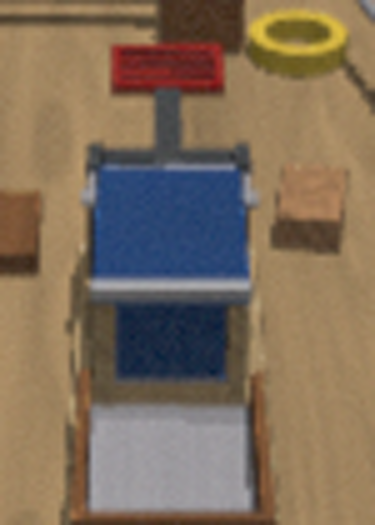

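Both views agree: the pad centre is at about (508, 111, 127) and the lid is centred at about (505, -101), so the yaw is about 0. The pad height matches the 127 mm given. I'll move over it with the fingers shut, then turn the jaws to lie along x.

```bash
python3 -m jog '[{"hand":0,"dx":12,"dy":-14},{"hand":0,"dx":25,"dy":-29},{"hand":0,"dx":25,"dy":-29},{"hand":0,"dx":25,"dy":-29},{"hand":0,"dx":25,"dy":-29}]'; python3 -m jog '[{"hand":0,"dx":25,"dy":-29},{"hand":0,"dx":25,"dy":-29},{"hand":0,"dx":25,"dy":-29},{"hand":0,"dx":25,"dy":-29},{"hand":0,"dx":25,"dy":-29}]'
```

```text
$[0]: bad value
$[0]: bad value
```

```bash
python3 -m jog '[{"hand":0,"dx":12,"dy":-14,"dz":0,"rx":0,"ry":0,"rz":0},{"hand":0,"dx":25,"dy":-29,"dz":0,"rx":0,"ry":0,"rz":0},{"hand":0,"dx":25,"dy":-29,"dz":0,"rx":0,"ry":0,"rz":0},{"hand":0,"dx":25,"dy":-29,"dz":0,"rx":0,"ry":0,"rz":0},{"hand":0,"dx":25,"dy":-29,"dz":0,"rx":0,"ry":0,"rz":0}]'
```

```text
clock: 0.67
position: [244.4, 468.1, 191.5]
ee_rot: [-0.621, 0.784, -0.0, -0.0]
contact_force: [1.8, -0.6, 0.9]
gripper_width: 25.7
```

```bash
python3 -m jog '[{"hand":0,"dx":25,"dy":-29,"dz":0,"rx":0,"ry":0,"rz":0},{"hand":0,"dx":25,"dy":-29,"dz":0,"rx":0,"ry":0,"rz":0},{"hand":0,"dx":25,"dy":-29,"dz":0,"rx":0,"ry":0,"rz":0},{"hand":0,"dx":25,"dy":-29,"dz":0,"rx":0,"ry":0,"rz":0},{"hand":0,"dx":25,"dy":-29,"dz":0,"rx":0,"ry":0,"rz":0}]'
python3 -m jog '[{"hand":0,"dx":25,"dy":-29,"dz":0,"rx":0,"ry":0,"rz":0},{"hand":0,"dx":25,"dy":-29,"dz":0,"rx":0,"ry":0,"rz":0},{"hand":0,"dx":25,"dy":-29,"dz":0,"rx":0,"ry":0,"rz":0},{"hand":0,"dx":20,"dy":-24,"dz":0,"rx":0,"ry":0,"rz":0},{"hand":0,"dx":0,"dy":0,"dz":0,"rx":0,"ry":0,"rz":0.12}]'
python3 -m jog '[{"hand":0,"dx":0,"dy":0,"dz":0,"rx":0,"ry":0,"rz":0.12},{"hand":0,"dx":0,"dy":0,"dz":0,"rx":0,"ry":0,"rz":0.12},{"hand":0,"dx":0,"dy":0,"dz":0,"rx":0,"ry":0,"rz":0.12},{"hand":0,"dx":0,"dy":0,"dz":0,"rx":0,"ry":0,"rz":0.12},{"hand":0,"dx":0,"dy":0,"dz":0,"rx":0,"ry":0,"rz":0.12}]'
python3 -m jog '[{"hand":0,"dx":0,"dy":0,"dz":0,"rx":0,"ry":0,"rz":0.12},{"hand":0,"dx":0,"dy":0,"dz":0,"rx":0,"ry":0,"rz":0.12},{"hand":0,"dx":0,"dy":0,"dz":0,"rx":0,"ry":0,"rz":0.12},{"hand":0,"dx":0,"dy":0,"dz":0,"rx":0,"ry":0,"rz":0.12},{"hand":0,"dx":0,"dy":0,"dz":0,"rx":0,"ry":0,"rz":0.12}]'
```

```text
clock: 1.08
position: [357.1, 313.1, 191.9]
ee_rot: [-0.621, 0.784, 0.0, 0.0]
contact_force: [0.5, -0.0, 0.1]
gripper_width: -0.1
clock: 1.5
position: [444.7, 193.2, 191.5]
ee_rot: [-0.57, 0.821, -0.0, -0.0]
contact_force: [0.3, 0.5, -0.1]
gripper_width: -0.1
clock: 1.92
position: [442.7, 196.8, 191.6]
ee_rot: [-0.302, 0.953, 0.0, -0.0]
contact_force: [0.1, -0.3, 0.1]
gripper_width: 0.1
clock: 2.33
position: [442.6, 196.8, 191.6]
ee_rot: [-0.007, 1.0, 0.0, -0.0]
contact_force: [-0.5, -0.1, -0.4]
gripper_width: 0.1
```

```bash
python3 -m jog '[{"hand":0,"dx":-16,"dy":-21,"dz":0,"rx":0,"ry":0,"rz":0},{"hand":0,"dx":-17,"dy":-21,"dz":0,"rx":0,"ry":0,"rz":0},{"hand":0,"dx":-16,"dy":-21,"dz":0,"rx":0,"ry":0,"rz":0},{"hand":0,"dx":-16,"dy":-21,"dz":0,"rx":0,"ry":0,"rz":0},{"hand":0,"dx":0,"dy":0,"dz":0,"rx":0,"ry":0,"rz":0}]'
python3 - <<'E'
from h import *
from scipy.spatial.transform import Rotation as Ro
s=arm.read_state();d=arm.get_image("wrist");print(s["position"],s["gripper_width"])
cv2.imwrite("pics/w1.png",d["img"][:,:,::-1])
K=d["intrinsics"];z=d["depth"].astype(float);v,u=np.indices(z.shape)
x=(u-K[0,2])/K[0,0];y=(v-K[1,2])/K[1,1];th=np.hypot(x,y)+1e-9;k=np.tan(th)/th
P=np.stack([x*k*z,y*k*z,z],-1);T=d["T_tool_cam"]
W=(P@T[:3,:3].T+T[:3,3])@Ro.from_quat(s["ee_rot"]).as_matrix().T+s["position"]
for n,m in masks(d["img"]).items():
    m=m&(z>0);Q=W[m]
    if n=="red":Q=Q[(abs(Q[:,0]-508)<80)&(abs(Q[:,1]-111)<60)]
    print(n,len(Q),np.percentile(Q,[2,50,98],0).round(),cv2.minAreaRect(Q[:,:2].astype(np.float32)))
for n in ["scene","side"]:
    d=arm.get_image(n);f=(120,260,150,350) if n=="scene" else (130,260,200,320)
    cv2.imwrite(f"pics/{n}1.png",cv2.resize(d["img"][f[0]:f[1],f[2]:f[3],::-1],None,fx=4,fy=4,interpolation=cv2.INTER_CUBIC))
E
```

```text
clock: 2.75
position: [511.2, 111.7, 191.3]
ee_rot: [-0.008, 1.0, -0.0, 0.0]
contact_force: [0.4, 0.1, 0.3]
gripper_width: -0.2
[511.24468593 111.71624176 191.29906045] -0.15470337316604207
red 4186 [[467.  89. 121.]
 [507. 112. 127.]
 [546. 135. 132.]] ((506.5228271484375, 112.32292938232422), (48.07155227661133, 83.5524673461914), 88.98011779785156)
blue 4588 [[457. -60.  53.]
 [505. -41. 117.]
 [903. 537. 118.]] ((709.418701171875, 237.6443634033203), (785.1873779296875, 99.03880310058594), 53.65064239501953)
```

View pics/w1.png

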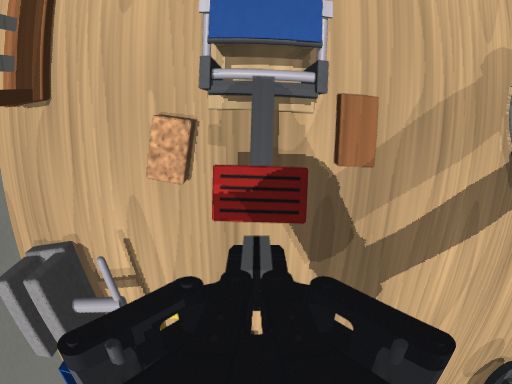

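View pics/side1.png

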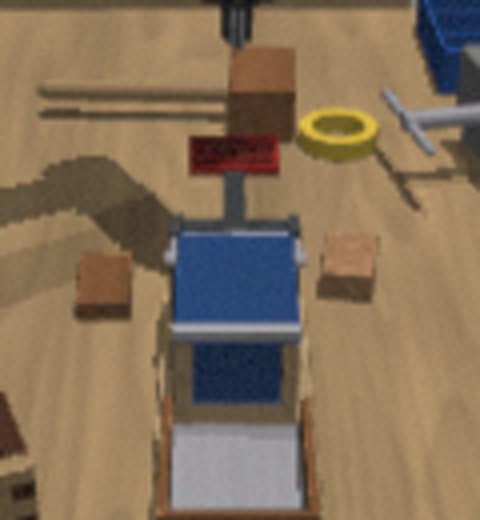

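The wrist picture puts the pad at (260,193) px, which gives a centre of (506.5, 112, 127). It is 48 x 84 mm, so all three views agree. Now I descend.

```bash
python3 -m jog '[{"hand":0,"dx":4,"dy":2,"dz":12,"rx":0,"ry":0,"rz":0},{"hand":0,"dx":0,"dy":0,"dz":16,"rx":0,"ry":0,"rz":0},{"hand":0,"dx":0,"dy":0,"dz":14,"rx":0,"ry":0,"rz":0},{"hand":0,"dx":0,"dy":0,"dz":8,"rx":0,"ry":0,"rz":0},{"hand":0,"dx":0,"dy":0,"dz":4,"rx":0,"ry":0,"rz":0}]'
python3 -m jog '[{"hand":0,"dx":0,"dy":0,"dz":3,"rx":0,"ry":0,"rz":0},{"hand":0,"dx":0,"dy":0,"dz":3,"rx":0,"ry":0,"rz":0},{"hand":0,"dx":0,"dy":0,"dz":3,"rx":0,"ry":0,"rz":0},{"hand":0,"dx":0,"dy":0,"dz":2,"rx":0,"ry":0,"rz":0},{"hand":0,"dx":0,"dy":0,"dz":0,"rx":0,"ry":0,"rz":0}]'
```

```text
clock: 3.32
position: [504.3, 116.5, 136.6]
ee_rot: [-0.011, 1.0, -0.0, -0.001]
contact_force: [-0.2, -0.5, 0.4]
gripper_width: 0.0
clock: 3.73
position: [505.3, 116.1, 126.5]
ee_rot: [-0.01, 1.0, -0.0, -0.0]
contact_force: [0.0, -0.5, -0.1]
gripper_width: 0.2
```

```bash
python3 -m jog '[{"hand":0,"dx":0,"dy":-1,"dz":2,"rx":0,"ry":0,"rz":0},{"hand":0,"dx":0,"dy":-1,"dz":2,"rx":0,"ry":0,"rz":0},{"hand":0,"dx":0,"dy":0,"dz":2,"rx":0,"ry":0,"rz":0},{"hand":0,"dx":0,"dy":0,"dz":2,"rx":0,"ry":0,"rz":0},{"hand":0,"dx":0,"dy":0,"dz":0,"rx":0,"ry":0,"rz":0}]'
python3 - <<'E'
from h import *
d=arm.get_image("side")
cv2.imwrite("pics/side2.png",cv2.resize(d["img"][100:260,200:330,::-1],None,fx=4,fy=3.6,interpolation=cv2.INTER_CUBIC))
E
```

```text
clock: 4.15
position: [505.1, 114.0, 118.1]
ee_rot: [-0.01, 1.0, -0.0, -0.0]
contact_force: [0.6, 0.6, 0.5]
gripper_width: 0.2
```

View pics/side2.png

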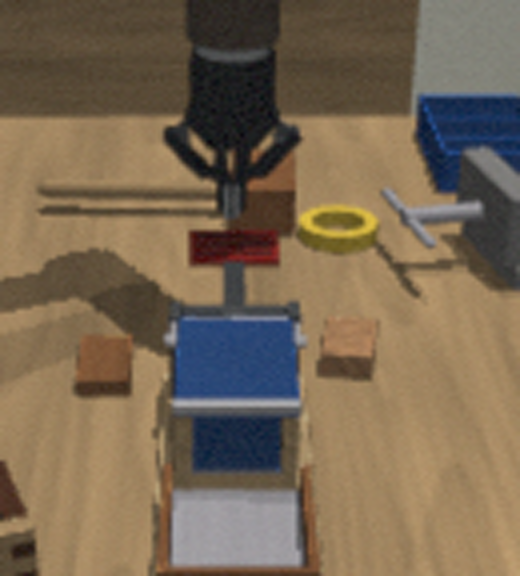

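```bash
python3 - <<'E'
from h import *
s=arm.read_state();print(s["position"])
for n in ["side","scene"]:
    d=arm.get_image(n)
    for q in (s["position"],np.array([506.5,112,127])):
        c=d["R"]@q+d["t"];p=d["intrinsics"]@c;print(n,(p/p[2])[:2].round(1),c[2].round(),end=' ')
    print()
    if n=="scene": cv2.imwrite("pics/scene2.png",cv2.resize(d["img"][120:250,200:350,::-1],None,fx=5,fy=4.6,interpolation=cv2.INTER_CUBIC))
    else:
        X=cloud(d)
        for v in range(150,176,2): print(v,[tuple(X[v,u].round().astype(int)) for u in (256,258,260)])
d=arm.get_image("wrist");cv2.imwrite("pics/w2.png",d["img"][:,:,::-1])
E
```

```text
[505.28474994 114.02873436 118.33667144]
side [257.8 169.2] 1352.0 side [258.1 167.4] 1346.0 
150 [(np.int64(498), np.int64(103), np.int64(202)), (np.int64(505), np.int64(105), np.int64(201)), (np.int64(512), np.int64(99), np.int64(203))]
152 [(np.int64(498), np.int64(105), np.int64(193)), (np.int64(505), np.int64(97), np.int64(196)), (np.int64(513), np.int64(106), np.int64(192))]
154 [(np.int64(498), np.int64(101), np.int64(187)), (np.int64(505), np.int64(108), np.int64(184)), (np.int64(513), np.int64(115), np.int64(181))]
156 [(np.int64(498), np.int64(103), np.int64(178)), (np.int64(505), np.int64(104), np.int64(177)), (np.int64(513), np.int64(110), np.int64(175))]
158 [(np.int64(498), np.int64(99), np.int64(172)), (np.int64(506), np.int64(105), np.int64(169)), (np.int64(513), np.int64(113), np.int64(165))]
160 [(np.int64(498), np.int64(102), np.int64(163)), (np.int64(506), np.int64(105), np.int64(161)), (np.int64(523), np.int64(384), np.int64(27))]
162 [(np.int64(505), np.int64(421), np.int64(-1)), (np.int64(514), np.int64(383), np.int64(18)), (np.int64(523), np.int64(385), np.int
[... 229 characters left out ...]
64(124), np.int64(127)), (np.int64(514), np.int64(119), np.int64(129))]
168 [(np.int64(498), np.int64(104), np.int64(129)), (np.int64(506), np.int64(111), np.int64(125)), (np.int64(513), np.int64(108), np.int64(126))]
170 [(np.int64(498), np.int64(94), np.int64(125)), (np.int64(506), np.int64(99), np.int64(123)), (np.int64(513), np.int64(98), np.int64(123))]
172 [(np.int64(498), np.int64(91), np.int64(119)), (np.int64(506), np.int64(90), np.int64(119)), (np.int64(513), np.int64(88), np.int64(120))]
174 [(np.int64(498), np.int64(74), np.int64(119)), (np.int64(505), np.int64(79), np.int64(116)), (np.int64(513), np.int64(79), np.int64(117))]
scene [279.8 211.2] 1452.0 scene [279.3 209.6] 1446.0
```

View pics/scene2.png

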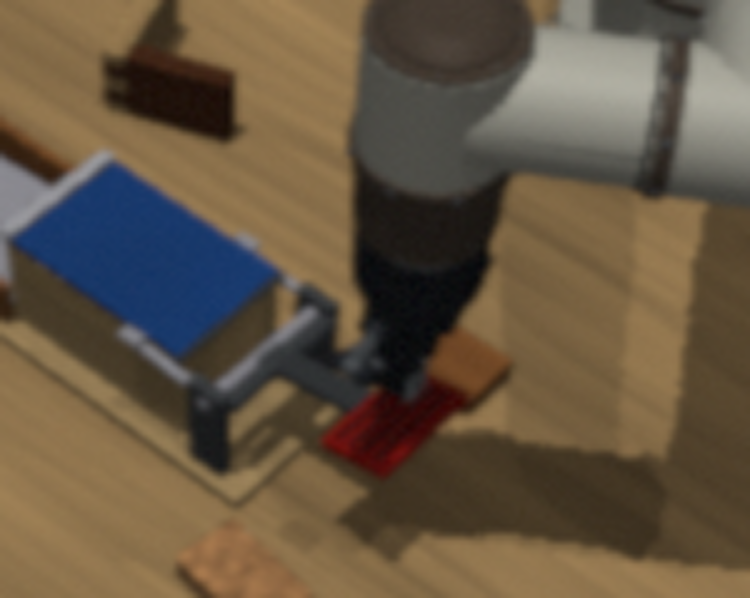

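View pics/w2.png

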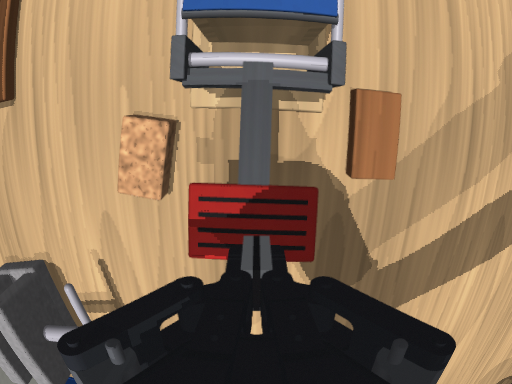

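The side view shows the tips at (258,161) px, while the reported TCP projects to row 169. The scene view agrees: the real shut tips stand about 30 mm above the reported TCP and are not on the pad yet. I expect contact at a reported z of about 98, so I'll go on slowly, guided by force and picture.

```bash
python3 -m jog '[{"hand":0,"dx":0,"dy":0,"dz":3,"rx":0,"ry":0,"rz":0},{"hand":0,"dx":0,"dy":0,"dz":3,"rx":0,"ry":0,"rz":0},{"hand":0,"dx":0,"dy":0,"dz":3,"rx":0,"ry":0,"rz":0},{"hand":0,"dx":0,"dy":0,"dz":3,"rx":0,"ry":0,"rz":0},{"hand":0,"dx":0,"dy":0,"dz":2,"rx":0,"ry":0,"rz":0}]'
python3 -m jog '[{"hand":0,"dx":0,"dy":0,"dz":2,"rx":0,"ry":0,"rz":0},{"hand":0,"dx":0,"dy":0,"dz":2,"rx":0,"ry":0,"rz":0},{"hand":0,"dx":0,"dy":0,"dz":2,"rx":0,"ry":0,"rz":0},{"hand":0,"dx":0,"dy":0,"dz":2,"rx":0,"ry":0,"rz":0},{"hand":0,"dx":0,"dy":0,"dz":0,"rx":0,"ry":0,"rz":0}]'
python3 - <<'E'
from h import *
d=arm.get_image("side")
cv2.imwrite("pics/side3.png",cv2.resize(d["img"][100:260,200:330,::-1],None,fx=4,fy=3.6,interpolation=cv2.INTER_CUBIC))
E
```

```text
clock: 4.77
position: [505.2, 114.0, 104.0]
ee_rot: [-0.01, 1.0, -0.0, -0.0]
contact_force: [0.1, -0.9, -0.3]
gripper_width: -0.3
clock: 5.18
position: [505.2, 114.0, 96.2]
ee_rot: [-0.01, 1.0, -0.0, -0.0]
contact_force: [-0.2, 1.0, 0.5]
gripper_width: -0.3
```

View pics/side3.png

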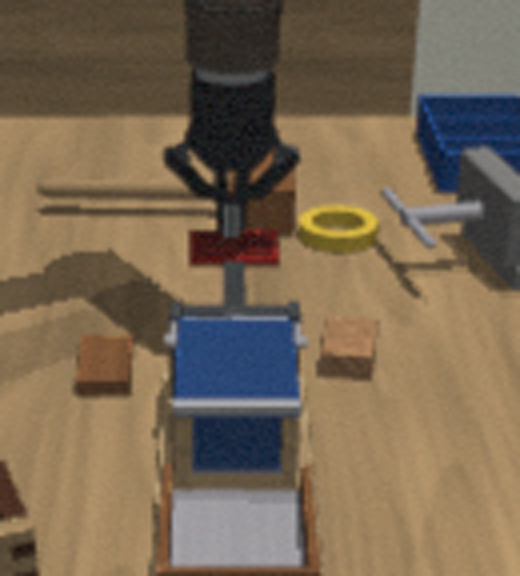

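The tips have reached row 165, over the pad (rows 164-173) and almost touching. I continue in small steps.

```bash
python3 -m jog '[{"hand":0,"dx":0,"dy":0,"dz":1.5,"rx":0,"ry":0,"rz":0},{"hand":0,"dx":0,"dy":0,"dz":1.5,"rx":0,"ry":0,"rz":0},{"hand":0,"dx":0,"dy":0,"dz":1.5,"rx":0,"ry":0,"rz":0},{"hand":0,"dx":0,"dy":0,"dz":1.5,"rx":0,"ry":0,"rz":0}]'
python3 -m jog '[{"hand":0,"dx":0,"dy":0,"dz":1.5,"rx":0,"ry":0,"rz":0},{"hand":0,"dx":0,"dy":0,"dz":1.5,"rx":0,"ry":0,"rz":0},{"hand":0,"dx":0,"dy":0,"dz":1.5,"rx":0,"ry":0,"rz":0},{"hand":0,"dx":0,"dy":0,"dz":1.5,"rx":0,"ry":0,"rz":0}]'
```

```text
clock: 5.57
position: [505.4, 114.1, 90.5]
ee_rot: [-0.01, 1.0, 0.0, 0.0]
contact_force: [0.8, 0.2, 0.6]
gripper_width: 0.4
clock: 5.9
position: [505.9, 114.6, 85.1]
ee_rot: [-0.01, 1.0, 0.0, 0.001]
contact_force: [-2.0, 1.6, 4.4]
gripper_width: 0.0
```

Contact at 4.4 N. I press down.

```bash
python3 -m jog '[{"hand":0,"dx":0,"dy":0,"dz":2,"rx":0,"ry":0,"rz":0},{"hand":0,"dx":0,"dy":0,"dz":3,"rx":0,"ry":0,"rz":0},{"hand":0,"dx":0,"dy":0,"dz":3,"rx":0,"ry":0,"rz":0},{"hand":0,"dx":0,"dy":0,"dz":3,"rx":0,"ry":0,"rz":0},{"hand":0,"dx":0,"dy":0,"dz":3,"rx":0,"ry":0,"rz":0}]'
python3 - <<'E'
from h import *
print(arm.read_state()["contact_force"])
d=arm.get_image("side")
cv2.imwrite("pics/side4.png",cv2.resize(d["img"][100:260,200:330,::-1],None,fx=4,fy=3.6,interpolation=cv2.INTER_CUBIC))
d=arm.get_image("wrist");cv2.imwrite("pics/w4.png",d["img"][:,:,::-1])
E
```

```text
clock: 6.32
position: [506.5, 114.8, 70.8]
ee_rot: [-0.01, 1.0, 0.001, 0.001]
contact_force: [0.6, 2.4, 4.7]
gripper_width: -0.1
[0.62938297 2.36635036 4.70912795]
```

View pics/side4.png

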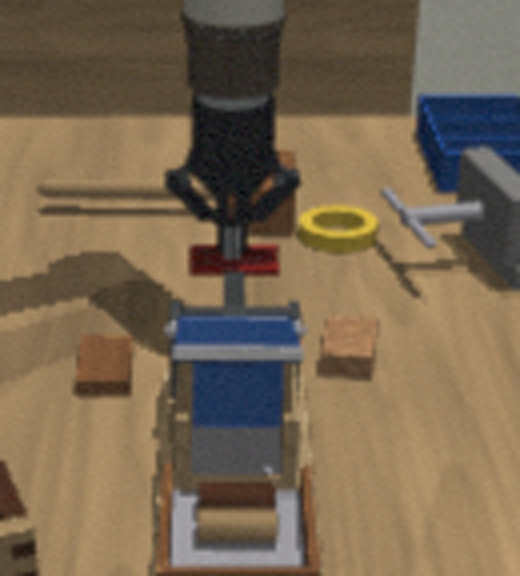

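View pics/w4.png

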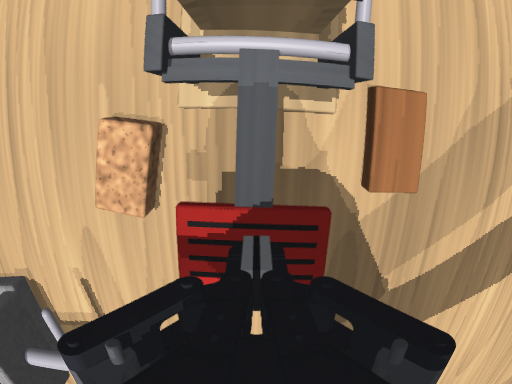

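The lid is rising and both dowels have already reached the tray, near side-crop (235,510) px. I carry on to the hard stop.

```bash
python3 -m jog '[{"hand":0,"dx":0,"dy":0,"dz":3,"rx":0,"ry":0,"rz":0},{"hand":0,"dx":0,"dy":0,"dz":3,"rx":0,"ry":0,"rz":0},{"hand":0,"dx":0,"dy":0,"dz":3,"rx":0,"ry":0,"rz":0},{"hand":0,"dx":0,"dy":0,"dz":3,"rx":0,"ry":0,"rz":0},{"hand":0,"dx":0,"dy":0,"dz":3,"rx":0,"ry":0,"rz":0}]'
python3 -m jog '[{"hand":0,"dx":0,"dy":0,"dz":3,"rx":0,"ry":0,"rz":0},{"hand":0,"dx":0,"dy":0,"dz":3,"rx":0,"ry":0,"rz":0},{"hand":0,"dx":0,"dy":0,"dz":2,"rx":0,"ry":0,"rz":0},{"hand":0,"dx":0,"dy":0,"dz":1.5,"rx":0,"ry":0,"rz":0}]'
python3 -m jog '[{"hand":0,"dx":0,"dy":0,"dz":1.5,"rx":0,"ry":0,"rz":0},{"hand":0,"dx":0,"dy":0,"dz":1.5,"rx":0,"ry":0,"rz":0}]'
```

```text
clock: 6.83
position: [506.0, 114.6, 55.6]
ee_rot: [-0.01, 1.0, 0.0, 0.001]
contact_force: [-0.3, 3.7, 4.7]
gripper_width: -0.2
clock: 7.17
position: [505.7, 114.0, 45.8]
ee_rot: [-0.01, 1.0, -0.0, 0.0]
contact_force: [2.5, 2.0, 4.0]
gripper_width: -0.2
clock: 7.33
position: [505.7, 113.8, 43.0]
ee_rot: [-0.01, 1.0, -0.0, 0.0]
contact_force: [3.5, -0.2, 4.0]
gripper_width: -0.2
```

```bash
python3 -m jog '[{"hand":0,"dx":0,"dy":0,"dz":1.5,"rx":0,"ry":0,"rz":0},{"hand":0,"dx":0,"dy":0,"dz":1.5,"rx":0,"ry":0,"rz":0}]'
python3 -m jog '[{"hand":0,"dx":0,"dy":0,"dz":1.5,"rx":0,"ry":0,"rz":0},{"hand":0,"dx":0,"dy":0,"dz":1,"rx":0,"ry":0,"rz":0}]'
```

```text
clock: 7.5
position: [505.3, 113.6, 40.0]
ee_rot: [-0.01, 1.0, -0.0, -0.0]
contact_force: [2.1, 0.2, 4.2]
gripper_width: 0.5
clock: 7.67
position: [505.1, 113.5, 37.9]
ee_rot: [-0.01, 1.0, -0.001, -0.001]
contact_force: [-0.8, -0.1, 13.2]
gripper_width: -0.1
```

The force has risen to 13 N, so this is the stop. I press a little more, hold, and look.

```bash
python3 -m jog '[{"hand":0,"dx":0,"dy":0,"dz":1,"rx":0,"ry":0,"rz":0},{"hand":0,"dx":0,"dy":0,"dz":0,"rx":0,"ry":0,"rz":0}]'
python3 -m jog '[{"hand":0,"dx":0,"dy":0,"dz":0,"rx":0,"ry":0,"rz":0},{"hand":0,"dx":0,"dy":0,"dz":0,"rx":0,"ry":0,"rz":0},{"hand":0,"dx":0,"dy":0,"dz":0,"rx":0,"ry":0,"rz":0},{"hand":0,"dx":0,"dy":0,"dz":0,"rx":0,"ry":0,"rz":0},{"hand":0,"dx":0,"dy":0,"dz":0,"rx":0,"ry":0,"rz":0}]'
python3 - <<'E'
from h import *
d=arm.get_image("side");X=cloud(d)
cv2.imwrite("pics/side5.png",cv2.resize(d["img"][100:260,200:330,::-1],None,fx=4,fy=3.6,interpolation=cv2.INTER_CUBIC))
for v in range(160,232,3): print(v,X[v,252].round(),X[v,262].round())
d=arm.get_image("scene")
cv2.imwrite("pics/scene5.png",cv2.resize(d["img"][120:250,160:310,::-1],None,fx=5,fy=4.6,interpolation=cv2.INTER_CUBIC))
E
```

```text
clock: 7.83
position: [505.0, 113.5, 37.8]
ee_rot: [-0.01, 1.0, -0.001, -0.0]
contact_force: [-1.2, -0.9, 13.0]
gripper_width: -0.1
clock: 8.25
position: [505.0, 113.5, 37.9]
ee_rot: [-0.01, 1.0, -0.001, -0.0]
contact_force: [-0.2, -0.5, 12.9]
gripper_width: 0.2
160 [484. 106. 160.] [520.  97. 165.]
163 [ 481. -100.  249.] [512. -96. 247.]
166 [ 481. -107.  243.] [ 512. -105.  242.]
169 [ 481. -112.  235.] [ 512. -115.  236.]
172 [ 481. -125.  232.] [ 511. -124.  231.]
175 [ 481. -132.  225.] [ 511. -134.  226.]
178 [ 481. -143.  220.] [ 511. -140.  219.]
181 [ 481. -150.  214.] [ 511. -149.  214.]
184 [482. -44. 144.] [515. -48. 146.]
187 [482. -35. 127.] [516. -31. 125.]
190 [482. -25. 110.] [516. -29. 112.]
193 [482. -30. 101.] [516. -36. 104.]
196 [482. -37.  93.] [517. -34.  91.]
199 [482. -35.  80.] [517. -33.  78.]
202 [482. -42.  72.] [516. -47.  75.]
205 [482. -56.  68.] [516. -55.  68.]
208 [482. -74.  68.] [516. -71.  66.]
211 [482. -86.  64.] [515. -84.  63.]
214 [482. -99.  61.] [ 515. -100.   62.]
217 [ 481. -114.   59.] [ 515. -108.   55.]
220 [ 481. -125.   55.] [ 514. -126.   55.]
223 [ 481. -140.   54.] [ 514. -138.   52.]
226 [ 481. -150.   49.] [ 513. -153.   51.]
229 [ 481. -165.   48.] [ 513. -165.   48.]
```

View pics/side5.png

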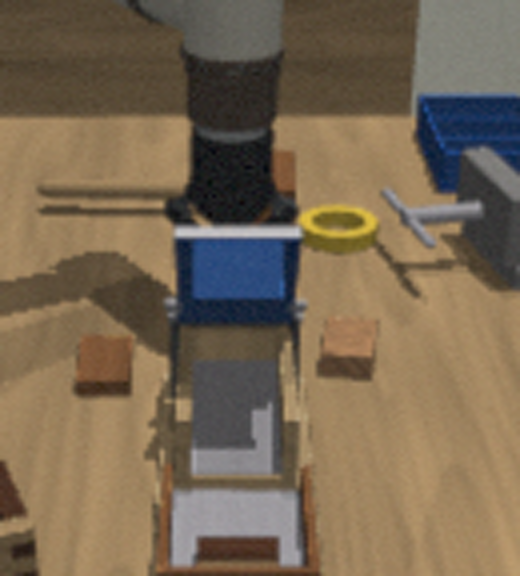

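View pics/scene5.png

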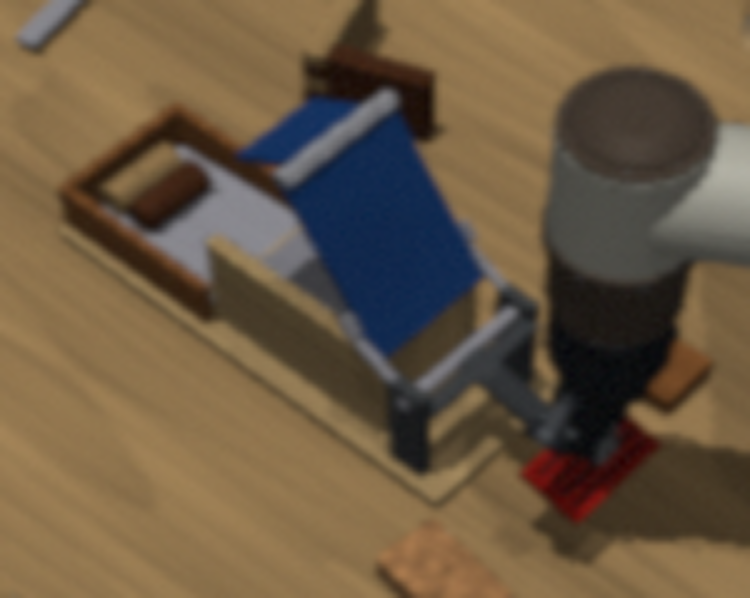

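The lid is fully open: its edge measures z≈245 and y≈-105, as specified. Both dowels rest at the far end of the tray. Now I ease the pedal up.

```bash
python3 -m jog '[{"hand":0,"dx":0,"dy":0,"dz":-1,"rx":0,"ry":0,"rz":0},{"hand":0,"dx":0,"dy":0,"dz":-1.5,"rx":0,"ry":0,"rz":0},{"hand":0,"dx":0,"dy":0,"dz":-2,"rx":0,"ry":0,"rz":0},{"hand":0,"dx":0,"dy":0,"dz":-2,"rx":0,"ry":0,"rz":0},{"hand":0,"dx":0,"dy":0,"dz":-2,"rx":0,"ry":0,"rz":0}]'
python3 -m jog '[{"hand":0,"dx":0,"dy":0,"dz":-2,"rx":0,"ry":0,"rz":0},{"hand":0,"dx":0,"dy":0,"dz":-2,"rx":0,"ry":0,"rz":0},{"hand":0,"dx":0,"dy":0,"dz":-2,"rx":0,"ry":0,"rz":0},{"hand":0,"dx":0,"dy":0,"dz":-2,"rx":0,"ry":0,"rz":0},{"hand":0,"dx":0,"dy":0,"dz":-2,"rx":0,"ry":0,"rz":0}]'
python3 -m jog '[{"hand":0,"dx":0,"dy":0,"dz":-2,"rx":0,"ry":0,"rz":0},{"hand":0,"dx":0,"dy":0,"dz":-2,"rx":0,"ry":0,"rz":0},{"hand":0,"dx":0,"dy":0,"dz":-2,"rx":0,"ry":0,"rz":0},{"hand":0,"dx":0,"dy":0,"dz":-2,"rx":0,"ry":0,"rz":0},{"hand":0,"dx":0,"dy":0,"dz":-2,"rx":0,"ry":0,"rz":0}]'
```

```text
clock: 8.77
position: [504.9, 114.4, 44.9]
ee_rot: [-0.01, 1.0, 0.0, -0.001]
contact_force: [-0.9, 2.9, 3.4]
gripper_width: -0.1
clock: 9.18
position: [505.2, 114.2, 55.3]
ee_rot: [-0.01, 1.0, -0.0, -0.0]
contact_force: [-0.1, 2.5, 3.3]
gripper_width: -0.0
clock: 9.6
position: [505.1, 113.7, 65.2]
ee_rot: [-0.01, 1.0, -0.0, -0.0]
contact_force: [-0.0, 1.5, 4.0]
gripper_width: -0.3
```

```bash
python3 -m jog '[{"hand":0,"dx":0,"dy":0,"dz":-2,"rx":0,"ry":0,"rz":0},{"hand":0,"dx":0,"dy":0,"dz":-2,"rx":0,"ry":0,"rz":0},{"hand":0,"dx":0,"dy":0,"dz":-1.5,"rx":0,"ry":0,"rz":0},{"hand":0,"dx":0,"dy":0,"dz":-1.5,"rx":0,"ry":0,"rz":0},{"hand":0,"dx":0,"dy":0,"dz":-1.5,"rx":0,"ry":0,"rz":0}]'
python3 -m jog '[{"hand":0,"dx":0,"dy":0,"dz":-1.5,"rx":0,"ry":0,"rz":0},{"hand":0,"dx":0,"dy":0,"dz":-1.5,"rx":0,"ry":0,"rz":0},{"hand":0,"dx":0,"dy":0,"dz":-1,"rx":0,"ry":0,"rz":0},{"hand":0,"dx":0,"dy":0,"dz":-1,"rx":0,"ry":0,"rz":0},{"hand":0,"dx":0,"dy":0,"dz":-1,"rx":0,"ry":0,"rz":0}]'
python3 -m jog '[{"hand":0,"dx":0,"dy":0,"dz":-1,"rx":0,"ry":0,"rz":0},{"hand":0,"dx":0,"dy":0,"dz":-1,"rx":0,"ry":0,"rz":0},{"hand":0,"dx":0,"dy":0,"dz":-1,"rx":0,"ry":0,"rz":0},{"hand":0,"dx":0,"dy":0,"dz":-1,"rx":0,"ry":0,"rz":0},{"hand":0,"dx":0,"dy":0,"dz":-1,"rx":0,"ry":0,"rz":0}]'
```

```text
clock: 10.02
position: [505.0, 113.2, 73.5]
ee_rot: [-0.01, 1.0, -0.001, -0.001]
contact_force: [-0.1, -3.6, 2.9]
gripper_width: -0.1
clock: 10.43
position: [505.2, 114.0, 79.6]
ee_rot: [-0.01, 1.0, -0.0, -0.0]
contact_force: [-0.3, -3.3, 4.2]
gripper_width: -0.0
clock: 10.85
position: [505.4, 114.1, 84.7]
ee_rot: [-0.01, 1.0, -0.0, -0.0]
contact_force: [-1.2, -3.1, 3.4]
gripper_width: -0.3
```

```bash
python3 -m jog '[{"hand":0,"dx":0,"dy":0,"dz":-1,"rx":0,"ry":0,"rz":0},{"hand":0,"dx":0,"dy":0,"dz":-1,"rx":0,"ry":0,"rz":0},{"hand":0,"dx":0,"dy":0,"dz":-1,"rx":0,"ry":0,"rz":0},{"hand":0,"dx":0,"dy":0,"dz":-1,"rx":0,"ry":0,"rz":0},{"hand":0,"dx":0,"dy":0,"dz":-1,"rx":0,"ry":0,"rz":0}]'
python3 -m jog '[{"hand":0,"dx":0,"dy":0,"dz":-1,"rx":0,"ry":0,"rz":0},{"hand":0,"dx":0,"dy":0,"dz":-1,"rx":0,"ry":0,"rz":0},{"hand":0,"dx":0,"dy":0,"dz":-1,"rx":0,"ry":0,"rz":0},{"hand":0,"dx":0,"dy":0,"dz":-2,"rx":0,"ry":0,"rz":0},{"hand":0,"dx":0,"dy":0,"dz":-3,"rx":0,"ry":0,"rz":0}]'
```

```text
clock: 11.27
position: [505.6, 114.9, 89.4]
ee_rot: [-0.01, 1.0, 0.001, 0.0]
contact_force: [-0.5, -0.2, -0.1]
gripper_width: 0.1
clock: 11.68
position: [505.3, 114.2, 97.5]
ee_rot: [-0.01, 1.0, -0.0, -0.0]
contact_force: [-0.2, -0.3, 0.3]
gripper_width: 0.3
```

The force has gone to zero at z≈89, the same height as first contact. I retract and check.

```bash
python3 -m jog '[{"hand":0,"dx":0,"dy":0,"dz":-8,"rx":0,"ry":0,"rz":0},{"hand":0,"dx":0,"dy":0,"dz":-14,"rx":0,"ry":0,"rz":0},{"hand":0,"dx":0,"dy":0,"dz":-20,"rx":0,"ry":0,"rz":0},{"hand":0,"dx":0,"dy":0,"dz":-20,"rx":0,"ry":0,"rz":0},{"hand":0,"dx":0,"dy":0,"dz":-14,"rx":0,"ry":0,"rz":0}]'
python3 -m jog '[{"hand":0,"dx":0,"dy":0,"dz":-6,"rx":0,"ry":0,"rz":0},{"hand":0,"dx":0,"dy":0,"dz":0,"rx":0,"ry":0,"rz":0},{"hand":0,"dx":0,"dy":0,"dz":0,"rx":0,"ry":0,"rz":0},{"hand":0,"dx":0,"dy":0,"dz":0,"rx":0,"ry":0,"rz":0}]'
python3 - <<'E'
from h import *
for n,f in [("side",(100,260,200,330)),("scene",(120,250,160,310))]:
    d=arm.get_image(n);X=cloud(d)
    cv2.imwrite(f"pics/{n}6.png",cv2.resize(d["img"][f[0]:f[1],f[2]:f[3],::-1],None,fx=4.5,fy=3.7,interpolation=cv2.INTER_CUBIC))
    for k,m in masks(d["img"]).items():
        w=np.zeros(m.shape,bool);r0,r1,c0,c1=(150,240,170,320) if n=="scene" else (155,260,225,300);w[r0:r1,c0:c1]=1
        print(n,k,np.percentile(X[m&w],[5,50,95],0).round(1).tolist())
E
```

```text
clock: 12.1
position: [506.3, 114.4, 176.3]
ee_rot: [-0.01, 1.0, 0.0, 0.001]
contact_force: [-0.7, -0.7, 0.0]
gripper_width: 0.1
clock: 12.43
position: [504.7, 113.9, 178.5]
ee_rot: [-0.01, 1.0, -0.0, -0.001]
contact_force: [0.1, 0.7, -0.2]
gripper_width: -0.5
side red [[468.8, 87.8, 119.2], [517.9, 100.1, 123.7], [543.3, 128.6, 130.5]]
side blue [[462.1, -179.9, 65.0], [502.4, -123.3, 115.7], [543.5, -36.7, 118.1]]
scene red [[491.3, 89.2, 118.8], [531.0, 107.5, 125.9], [550.5, 134.5, 133.0]]
scene blue [[465.3, -163.1, 111.8], [509.2, -95.3, 116.2], [550.7, -31.1, 120.6]]
```

View pics/side6.png

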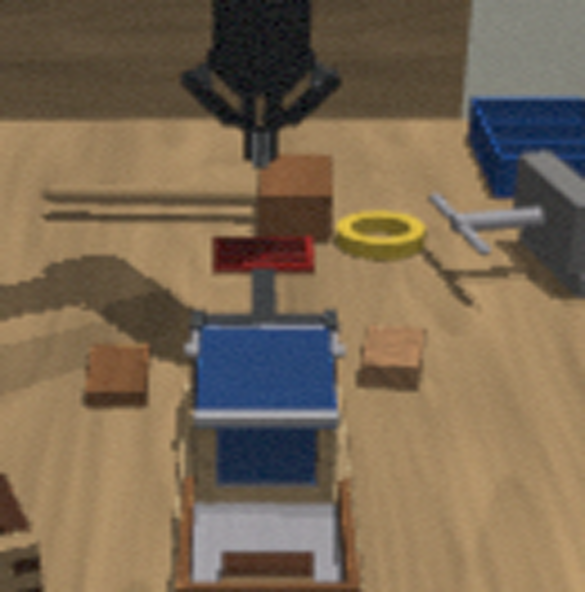

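View pics/scene6.png

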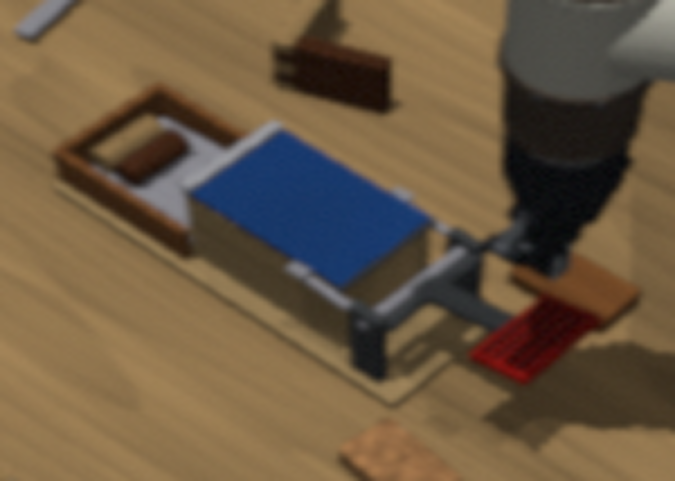

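The lid is shut, with its surface at z≈116 and level as before. The pad is back up, both dowels are in the tray, and the robot is clear, so I hand in.

```bash
python3 - <<'E'
from bench import arm
print(arm.job_done())
E
```

```text
the job is handed in; nothing more can be done
None
```

The job is done and handed in at about 12.5 s of the 38 s allowed; the hand-in gives no verdict.

- **Press:** I pressed the pedal with the shut fingertips to its hard stop, where the force rose from about 4 N to 13 N. The lid edge then measured about 245 mm above the bench, which is fully open. Both dowels had rolled to the far end of the tray.
- **Release:** I let the pedal up at 12 to 24 mm/s and kept contact until the force reached zero, at the height of first contact. I then backed the hand off.
- **Last checks:** The lid is shut and lies as it did at the start (surface at about 116 mm), and the pad is back up. Both dowels are in the tray, and the nearby loose items look unmoved. The tool is about 80 mm clear of the pad with no force on it. The chisel's handle, the glue and the mallet's far end were outside the last cropped pictures, and I did not measure any loose item again.
- **Disagreement:** The pictures showed the shut fingertips about 30 mm higher than the reported tool position. First contact came at a reported z of about 87 mm instead of 127 mm, so I worked by pictures and force instead of the reported height.

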